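# Run a fingertip along a limit-switch strip

### The job

Check the loose limit-switch strip by hand the way the machine's carriage would run over it: start at the home end (the end with the small grey junction box) and run a fingertip along the row of rollers, gently pressing each of the four levers down in turn until its switch trips, each springing back up before the next goes down. Finish on the last roller and keep its lever pressed down: the program ends while still holding it there. Nothing is picked up: the strip must not be lifted, tipped or pushed out of its place, and the parts lying round it stay where they are.

Things in the scene. Friction and masses are not known exactly. Their poses are not given: they have to be found in the camera images.
- limit_strip: Loose dark steel angle, 236 x 60 mm, 1.3 kg, with four black roller-lever switches in a row along its own y. Origin on the desk under the line of rollers, half way along; z up. Home end y = -118 mm: a grey junction box, 30 mm high, stands there on the -x side, its black cable gland reaching y = -121 mm. It spans x = -46 to 14 mm. All but the levers and rollers is lower than 46 mm.
- lever_1 (a joint): First lever (home end), hinged at its home-side end 42 mm above the desk, sloping up towards +y to a white roller 14 mm across, 9 mm wide. 0 rad = up, free; grows when pressed: 0.055 (roller 2.5 mm down) trips the switch, 0.18 (8 mm) is the stop. About 1 N starts it, 2.5 N at the stop. It yields to a finger coming from the home side; from the other side or too low it jams.
- lever_2 (a joint): The second lever, same values.
- lever_3 (a joint): The third lever, same values.
- lever_4 (a joint): The last lever, same values.
- roller_1 (a point): Top of the first roller when free (a point fixed to the strip: x = 0, y = -56 mm, 60 mm above the desk; it does not go down with the lever).
- roller_2 (a point): Top of the second roller when free (y = -2 mm).
- roller_3 (a point): Top of the third roller when free (y = 52 mm).
- roller_4 (a point): Top of the last roller when free (y = 106 mm).
- clear_relay: Bystander: clear-cased relay, 29 x 23 x 37 mm, standing; origin under its centre.
- can_capacitor: Bystander: grey-white can capacitor, 29 mm across, 53 mm high, standing; origin under its centre.
- block_battery: Bystander: 9 V block battery lying, 26 x 52 x 17 mm.
- cell_green: Bystander: green cylindrical cell lying, 18 x 66 mm.
- flux_bottle: Bystander: white dropper bottle with a red spout, 26 mm across, 86 mm high, standing; origin under its centre.

How it is judged:
By the outcome, as a careful person would: the job done as asked, in the order asked, and still so for the second after the job is handed in, while the arm keeps its last pose, push and grip.
It also fails if it takes over 35 s, if anything falls off the work surface, if the arm or the gripper's body presses on something with over 40 N, if the wrist force passes 120 N, or if a joint passes its speed limit or range.

### The arm

A 6-joint arm with a two-finger parallel gripper is mounted at the origin on a cart in front of the work surface, level with it; the furniture and walls round the work are solid. World frame = base frame: x ahead of the robot, y to its left, z up, the work surface at z = 0. Lengths are in mm, angles in rad, forces in N, time in s.
With the tool pointing down it reaches from about 300 to 875 mm from the base axis. Payload 6.4 kg.
Tool frame: the origin (TCP) lies on the centre line of the jaws, within the pads' length; the fingertips stand 11 mm ahead of it and the grasp point (between the pads) lies 8 mm behind it; z points along the fingers, y is the line along which they close (so a half turn about z gives the same grasp; the last joint's range is limited). The gripper opens to 85 mm and grips with 20 to 120 N. Pads are 22 mm wide; open, the fingers measure 114 mm over their backs; the gripper's body (76 mm by 85 mm) begins 54 mm behind the grasp point. The pads swing forward as they close: fully open they stand 13 mm farther back than shut.
Start: joints at [1.061, 0.181, 1.607, -0, 1.354, -0.206], TCP at [171.999, 548.687, 242.288] pointing down, gripper open.
Joint ranges: [-2.99, 2.99], [-0.89, 2.07], [0.3, 2.58], [-1.14, 4.28], [0, 2.63], [-3.12, 3.12]. Speed limits (rad/s): [2.57, 2.57, 3.01, 3.14, 3.14, 3.14].

### API

Orientations are given as a unit quaternion [x, y, z, w].
In Python, from rig import env gives the robot as it stands.
- The arm moves only by the tool servo_tool, never from a script. Its argument "rows" is a list of rows, each a list of 3 entries, a list of its own where there are three numbers: the shift along the world's x, y, z in m, then the turn, a rotation vector about the world's x, y, z in degrees, then the opening, from 0 (shut) to 1 (fully open). In form: [[[tx, ty, tz], [rx, ry, rz], gripper], ...]. A call has 1 to 20 rows; each row is the pose to reach, as a shift and turn from the pose commanded when the call began; what a row does not reach only later rows make up. A row lasts 1/10 s, in which the tool goes at most 50 mm and 8.59 degrees, less where a joint would pass 70% of its speed; a pose out of reach is approached as far as the arm can. A call with a gripper value outside its range is refused whole. The fingers move at their own pace and stop on an object; the grip force is fixed at half the most. Time passes only in rows, so rows that repeat a pose let the fingers close. It gives the time, the measured TCP pose, the force, the opening and the grip force at its end, in the units of the state.
- env.read_state(): the state, without advancing time (a new reading comes with each control period).
- env.capture(name): name is "side" or "top"; returns a dict with "image" (384x512x3 uint8, red, green, blue), "intrinsics" (3x3 intrinsics, pixels), "R" (3x3) and "t" (3): a world point X has camera coordinates R X + t. Camera axes: x right, y down, z forward; pixel columns grow to the right and rows downward; lengths in mm; the calibration is good to about 2 mm. A picture is of the moment at which its call begins. There is no depth.
- env.sign_off(): hands the job in; it is judged then, once.
The state is a dict: "time_s": time; "q": joint angles; "dq": joint speeds; "effort": joint torques, N m; "tcp_pos": TCP position; "tool_rot": TCP orientation; "force": force on the tool from outside, world axes, zero at the start; "ft_torque": the same for the moment, N m; "gripper_width": finger opening in mm; "finger_force": force on a finger pad.
Only numpy, scipy, OpenCV 4.12 (cv2) and the standard library are available. Lean on these libraries where they do the work, as an engineer would, in place of code of your own. Each camera call takes 0.05 s, during which the arm holds its last target. There are 200 camera calls.

## Working session

There is one attempt and no reset: what is moved stays moved. The work goes in short steps, Python scripts to look and compute and a tool call to move; the robot and the scene stay as the last step left them, time stands still between calls to the robot, and variables do not carry over. Pictures are saved under pics/ and viewed, at most 10 in all, crops included, and the job is handed in when it is done.

Besides the shell and the picture viewer there is one more tool, called after "Emit:" as a command line: name --argument value ..., lists and objects as JSON in quotes. servo_tool: Moves the arm, as the interface text tells. Its arguments: {"type":"object","properties":{"rows":{"type":"array","items":{"type":"array"}}},"required":["rows"]}

```bash
ls; mkdir -p pics
python3 - <<'E'
from rig import env
import cv2,pickle
d={}
for n in("side","top"):
    c=env.capture(n);d[n]=c;cv2.imwrite(f"pics/{n}0.png",c["image"][:,:,::-1]);print(n,c["intrinsics"],c["R"],c["t"])
pickle.dump(d,open("cap0.pkl","wb"))
s=env.read_state();print(s)
E
```

```text
pics
side [[353.69455673   0.         248.84158295]
 [  0.         353.69455673 187.07684354]
 [  0.           0.           1.        ]] [[ 0.99813561  0.0607091   0.00630095]
 [ 0.02919063 -0.38415388 -0.92280751]
 [-0.05360228  0.92127097 -0.3852098 ]] [-478.34602733  152.32636352  647.4681266 ]
top [[479.8406973    0.         250.32609444]
 [  0.         479.8406973  187.89816962]
 [  0.           0.           1.        ]] [[-0.01598588 -0.99966341  0.02043344]
 [-0.98551924  0.0123029  -0.16911675]
 [ 0.16880844 -0.02284103 -0.98538419]] [259.57227168 456.88075773 846.59450589]
{'time_s': 0.1, 'q': array([ 1.06069776e+00,  1.81460673e-01,  1.60786927e+00, -1.26861675e-05,
        1.35377369e+00, -2.06293533e-01]), 'dq': array([-0.00114813, -0.00229091, -0.00246516,  0.00078467,  0.00092786,
        0.00085092]), 'effort': array([ 4.05742639e-04, -4.45867217e+01, -3.52240312e+01, -2.08290785e-04,
        3.89017267e-03, -2.31869171e-05]), 'tcp_pos': array([171.77076079, 548.26960133, 241.49635327]), 'tool_rot': array([ 1.51317617e-01,  9.88484905e-01, -7.09713017e-04, -2.59064337e-04]), 'force': array([-0.1235338 , -0.59752911, -0.50280499]), 'ft_torque': array([ 0.00430961,  0.01499416, -0.00972666]), 'finger_force': 0.0, 'gripper_width': 85.65093542465773}
```

View pics/top0.png

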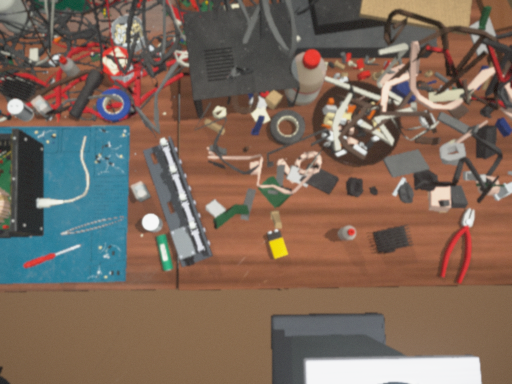

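View pics/side0.png

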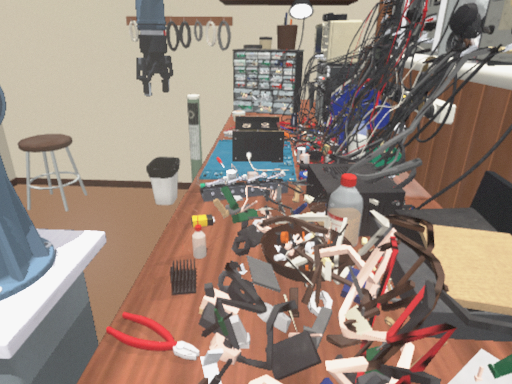

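The top view shows the strip from about (160,140) to (200,262), with the grey junction box near (183,245), so home is the end nearer the robot. The relay (139,190), capacitor (150,222) and green cell (164,252) lie on its left. I'll zoom in.

```bash
cat > h.py <<'E'
import numpy as np,cv2,pickle
def ray(c,u,v,z):
    K,R,t=c["intrinsics"],np.array(c["R"]),np.array(c["t"])
    d=R.T@np.linalg.inv(K)@np.array([u,v,1.]);o=-R.T@t
    return o+d*(z-o[2])/d[2]
def proj(c,X):
    p=c["intrinsics"]@(c["R"]@np.asarray(X,float)+c["t"]);return p[:2]/p[2]
E
python3 - <<'E'
from h import *
d=pickle.load(open("cap0.pkl","rb"));c=d["top"]
im=c["image"][125:275,110:230,::-1]
a=cv2.resize(im,None,fx=4,fy=4,interpolation=cv2.INTER_CUBIC)
s=d["side"]["image"][160:220,180:320,::-1]
b=cv2.resize(s,(300,600*0+129),interpolation=cv2.INTER_CUBIC)
o=np.zeros((600,790,3),np.uint8);o[:,:480]=a;o[:129,485:785]=b
cv2.imwrite("pics/z0.png",o)
E
```

```text
(no output)
```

View pics/z0.png

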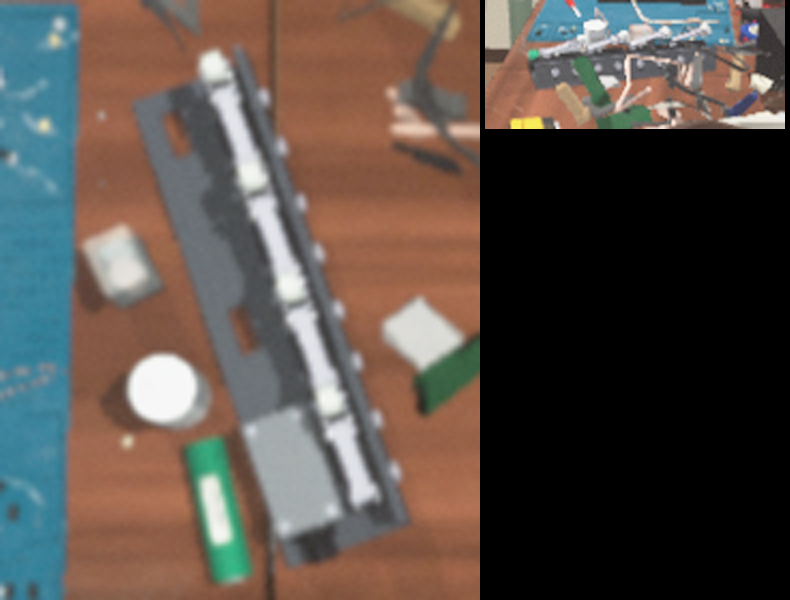

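Crop: rollers 1–4 sit at crop (330,400), (290,288), (251,177), (214,67). The box is at (290,465), left of the row. The right flange edge runs from (238,48) to (405,520).

Run:
```python
from h import *
d=pickle.load(open("cap0.pkl","rb"));c=d["top"]
g=cv2.cvtColor(c["image"],cv2.COLOR_RGB2HSV).astype(int); rgb=c["image"].astype(int)
P=[]
for u,v in[(330,400),(290,288),(251,177),(214,67)]:
    u0,v0=110+u/4-.4,125+v/4-.4
    # whitish/yellowish weighted centroid: bright with b<g
    ui,vi=round(u0),round(v0); w=np.zeros(0)
    ys,xs=np.mgrid[vi-5:vi+6,ui-5:ui+6]
    b=rgb[vi-5:vi+6,ui-5:ui+6]; wt=np.clip(b[...,0]-170,0,None)*((b[...,0]-b[...,2])>0)
    print((u0,v0),(xs*wt).sum()/wt.sum(),(ys*wt).sum()/wt.sum())
    P.append(ray(c,u0,v0,56))
P=np.array(P);print(P.round(1));
dv=P[3]-P[0];L=np.linalg.norm(dv);print(L,dv/L,np.degrees(np.arctan2(dv[1],dv[0])),np.linalg.norm(np.diff(P,axis=0),axis=1))
for n,(u,v,z) in dict(relay=(120,260,37),can=(163,390,53),cell=(216,510,18),boxgland=(316,545,20),flange_home=(405,520,40),flange_far=(240,48,40)).items(): print(n,ray(c,110+u/4-.4,125+v/4-.4,z).round(0))
e=dv/L;
for i in range(4):
    X=P[0]+e*54*i; X[2]=60; print(X.round(1),proj(d["side"],X).round(1))
```

```text
(192.1, 224.6) 191.64141122035858 224.4331983805668
(182.1, 196.6) 181.84587155963303 196.23119266055045
(172.35, 168.85) 172.32537313432834 168.34388059701493
(163.1, 141.35) 162.86282306163022 140.93389662027832
[[392.5 357.6  56. ]
 [442.9 375.7  56. ]
 [493.8 393.6  56. ]
 [545.2 411.   56. ]]
161.69848434667304 [0.94393586 0.33012889 0.        ] 19.276598711112968 [53.51358334 53.95117375 54.23837334]
relay [460. 456.  37.]
can [398. 432.  53.]
cell [346. 413.  18.]
boxgland [330. 367.  20.]
flange_home [340. 326.  40.]
flange_far [559. 402.  40.]
[392.5 357.6  60. ] [224.4 176.1]
[443.5 375.5  60. ] [244.2 174.2]
[494.5 393.3  60. ] [263.4 172.5]
[545.4 411.1  60. ] [282.  170.7]
```

Emit:
servo_tool --rows '[[[0.02,-0.017,0],[0,0,4],0],[[0.05,-0.043,0],[0,0,9],0],[[0.09,-0.078,0],[0,0,15],0],[[0.13,-0.113,0],[0,0,22],0],[[0.17,-0.147,0],[0,0,29],0],[[0.2,-0.173,-0.02],[0,0,34],0],[[0.215,-0.187,-0.05],[0,0,36.7],0],[[0.2205,-0.191,-0.08],[0,0,36.7],0],[[0.2205,-0.191,-0.11],[0,0,36.7],0],[[0.2205,-0.191,-0.13],[0,0,36.7],0],[[0.2205,-0.191,-0.14],[0,0,36.7],0],[[0.2205,-0.191,-0.14],[0,0,36.7],0],[[0.2205,-0.191,-0.14],[0,0,36.7],0],[[0.2205,-0.191,-0.14],[0,0,36.7],0]]'

```text
time_s: 1.5
tcp_pos: [393.3, 358.3, 103.7]
tool_rot: [-0.168, 0.986, 0.0, 0.001]
force: [0.0, -0.6, -0.4]
gripper_width: 0.3
finger_force: 0.0
```

Run:
```python
from rig import env
from h import *
d={n:env.capture(n) for n in("side","top")};pickle.dump(d,open("cap1.pkl","wb"))
s=env.read_state();print(s["tcp_pos"],s["tool_rot"],s["force"],s["gripper_width"])
u,v=proj(d["side"],s["tcp_pos"]);print(u,v,proj(d["side"],s["tcp_pos"]-[0,0,11]),proj(d["top"],s["tcp_pos"]-[0,0,11]))
a=cv2.resize(d["side"]["image"][110:200,180:320,::-1],(700,450)[:2],interpolation=cv2.INTER_CUBIC)
b=cv2.resize(d["top"]["image"][125:275,110:230,::-1],None,fx=3,fy=3,interpolation=cv2.INTER_CUBIC)
cv2.imwrite("pics/s1.png",a)
cv2.imwrite("pics/t1.png",b)
```

```text
[393.18091566 358.23848565 103.55306786] [-1.67709913e-01  9.85835720e-01  3.83531999e-04  1.08247431e-03] [-0.18690455 -0.39534829  0.96927943] 0.0023246972072138573
224.33778017476308 160.30495163373354 [224.42392    164.32738086] [189.61360354 222.19336241]
```

View pics/s1.png

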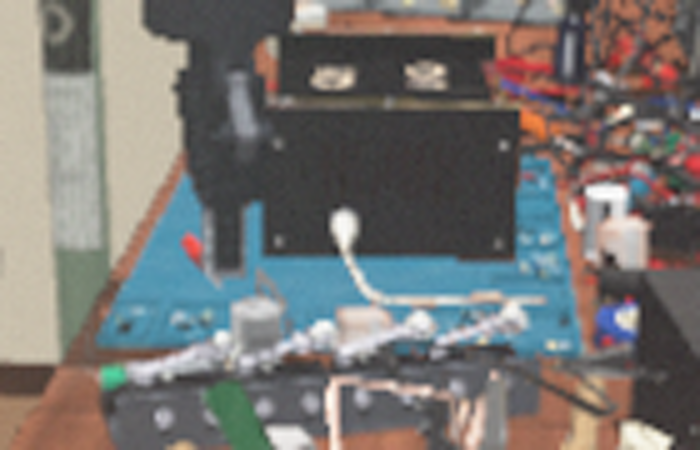

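Emit:
servo_tool --rows '[[[-0.0005,-0.0005,-0.012],[0,0,0],0],[[-0.0005,-0.0005,-0.022],[0,0,0],0],[[-0.0005,-0.0005,-0.028],[0,0,0],0],[[-0.0005,-0.0005,-0.029],[0,0,0],0],[[-0.0005,-0.0005,-0.029],[0,0,0],0],[[-0.0005,-0.0005,-0.029],[0,0,0],0]]'

```text
time_s: 2.2
tcp_pos: [392.2, 357.3, 73.4]
tool_rot: [-0.168, 0.986, 0.0, 0.0]
force: [-0.1, -0.6, -0.2]
gripper_width: -0.2
finger_force: 0.0
```

```bash
cat > look.py <<'E'
import sys
from rig import env
from h import *
F=[];Z=[]
for i in range(4):
    c=env.capture("side");s=env.read_state();F.append(s["force"]);Z.append(s["tcp_pos"])
print(np.mean(F,0).round(2),np.std(F,0).round(2),np.mean(Z,0).round(2),s["time_s"])
a=cv2.resize(c["image"][140:200,180:320,::-1],(784,336),interpolation=cv2.INTER_CUBIC)
cv2.imwrite(f"pics/{sys.argv[1]}.png",a)
pickle.dump(c,open(f"{sys.argv[1]}.pkl","wb"))
E
python3 look.py a1
```

```text
[0.15 0.19 0.18] [0.42 0.47 0.33] [392.27 357.34  73.61] 2.4
```

View pics/a1.png

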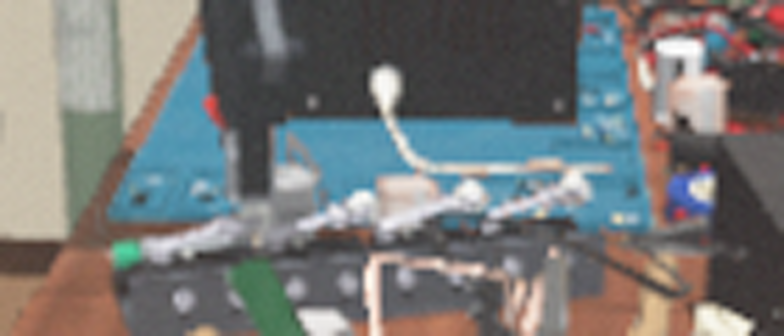

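The fingertip is just above roller 1 (crop ~(250,203)), and no force is registering yet. Next I press it.

Emit:
servo_tool --rows '[[[0,0,-0.003],[0,0,0],0],[[0,0,-0.005],[0,0,0],0],[[0,0,-0.007],[0,0,0],0],[[0,0,-0.008],[0,0,0],0],[[0,0,-0.008],[0,0,0],0],[[0,0,-0.008],[0,0,0],0]]'

```text
time_s: 3.0
tcp_pos: [392.0, 357.3, 65.3]
tool_rot: [-0.168, 0.986, 0.0, -0.0]
force: [-0.3, -0.6, 1.5]
gripper_width: 0.3
finger_force: 0.9
```

```bash
python3 look.py a2
```

```text
[-0.27  0.25  1.89] [0.73 0.51 0.63] [392.01 357.24  65.36] 3.2
```

View pics/a2.png

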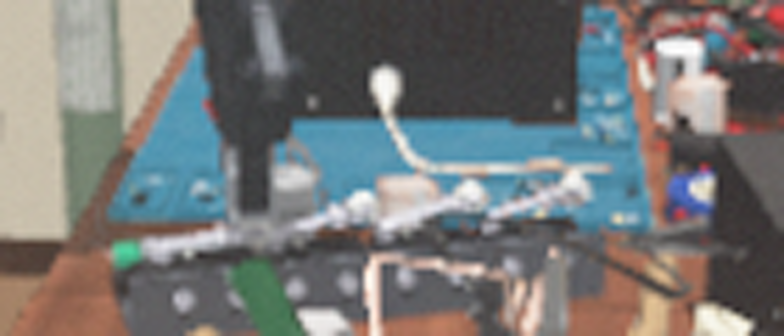

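Roller 1 is pressed: the force is about 1.8 N and lever 1 lies visibly flatter at crop (250,230). I lift, hop 54 mm along the strip to roller 2 and press that.

Emit:
servo_tool --rows '[[[0,0,0.006],[0,0,0],0],[[0,0,0.014],[0,0,0],0],[[0,0,0.014],[0,0,0],0],[[0.01,0.0035,0.014],[0,0,0],0],[[0.025,0.009,0.014],[0,0,0],0],[[0.04,0.014,0.014],[0,0,0],0],[[0.049,0.0172,0.014],[0,0,0],0],[[0.0512,0.018,0.014],[0,0,0],0],[[0.0512,0.018,0.011],[0,0,0],0],[[0.0512,0.018,0.007],[0,0,0],0],[[0.0512,0.018,0.004],[0,0,0],0],[[0.0512,0.018,0.002],[0,0,0],0],[[0.0512,0.018,0],[0,0,0],0],[[0.0512,0.018,0],[0,0,0],0],[[0.0512,0.018,0],[0,0,0],0]]'

```text
time_s: 4.7
tcp_pos: [443.2, 375.2, 65.4]
tool_rot: [-0.168, 0.986, 0.0, 0.0]
force: [-0.7, -0.9, 2.4]
gripper_width: -0.4
finger_force: 0.9
```

```bash
python3 look.py a3
```

```text
[ 0.34 -0.04  1.35] [0.28 0.61 0.71] [443.29 375.26  65.48] 4.9
```

View pics/a3.png

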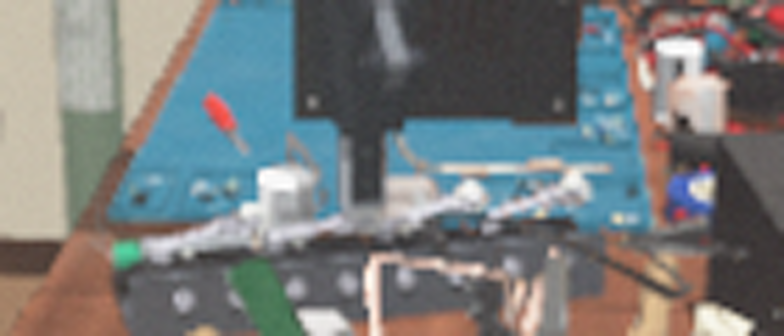

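Lever 1 has sprung back up and lever 2 is down under the tip at (362,212). On to roller 3.

Emit:
servo_tool --rows '[[[0,0,0.006],[0,0,0],0],[[0,0,0.014],[0,0,0],0],[[0,0,0.014],[0,0,0],0],[[0.01,0.0035,0.014],[0,0,0],0],[[0.025,0.009,0.014],[0,0,0],0],[[0.04,0.014,0.014],[0,0,0],0],[[0.049,0.0172,0.014],[0,0,0],0],[[0.0512,0.018,0.014],[0,0,0],0],[[0.0512,0.018,0.011],[0,0,0],0],[[0.0512,0.018,0.007],[0,0,0],0],[[0.0512,0.018,0.004],[0,0,0],0],[[0.0512,0.018,0.002],[0,0,0],0],[[0.0512,0.018,-0.0005],[0,0,0],0],[[0.0512,0.018,-0.0005],[0,0,0],0],[[0.0512,0.018,-0.0005],[0,0,0],0]]'

```text
time_s: 6.4
tcp_pos: [494.4, 393.3, 65.0]
tool_rot: [-0.168, 0.986, 0.0, 0.0]
force: [-0.1, 0.4, 1.4]
gripper_width: -0.1
finger_force: 0.9
```

```bash
python3 look.py a4
```

```text
[0.04 0.05 1.86] [0.44 0.43 0.44] [494.5  393.25  65.01] 6.6
```

View pics/a4.png

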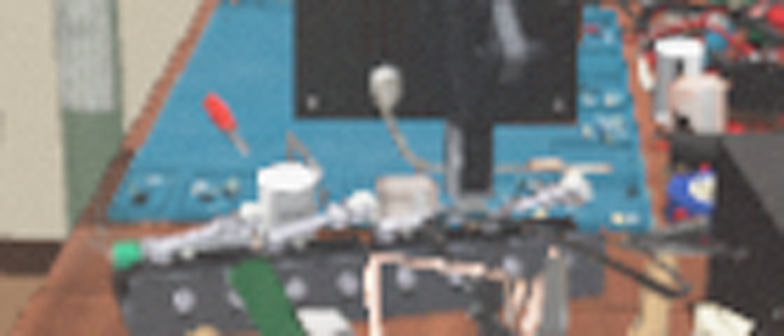

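Lever 3 is down under the tip at (470,200), and levers 1 and 2 are up. Now the last roller, which I hold.

Emit:
servo_tool --rows '[[[0,0,0.006],[0,0,0],0],[[0,0,0.014],[0,0,0],0],[[0,0,0.014],[0,0,0],0],[[0.01,0.0035,0.014],[0,0,0],0],[[0.025,0.009,0.014],[0,0,0],0],[[0.04,0.014,0.014],[0,0,0],0],[[0.049,0.0172,0.014],[0,0,0],0],[[0.051,0.0178,0.014],[0,0,0],0],[[0.051,0.0178,0.011],[0,0,0],0],[[0.051,0.0178,0.007],[0,0,0],0],[[0.051,0.0178,0.004],[0,0,0],0],[[0.051,0.0178,0.002],[0,0,0],0],[[0.051,0.0178,0],[0,0,0],0],[[0.051,0.0178,0],[0,0,0],0],[[0.051,0.0178,0],[0,0,0],0]]'

```text
time_s: 8.1
tcp_pos: [545.4, 411.1, 65.0]
tool_rot: [-0.168, 0.986, 0.0, 0.0]
force: [0.2, 0.2, 1.5]
gripper_width: -0.2
finger_force: 0.9
```

```bash
python3 look.py a5
```

```text
[0.04 0.36 1.93] [0.02 0.4  0.44] [545.5  411.09  65.05] 8.3
```

View pics/a5.png

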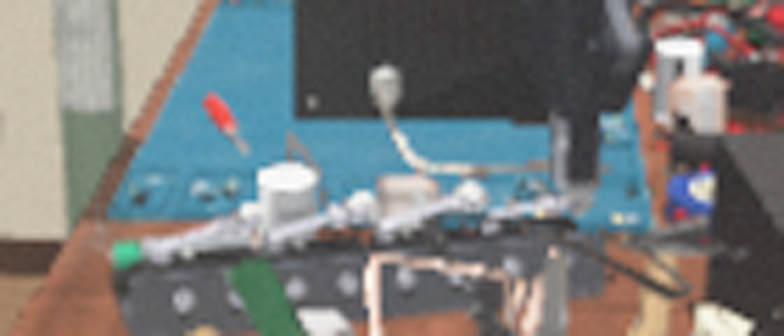

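Lever 4 is held down at (575,195) with about 1.9 N. Levers 1–3 are up and the strip hasn't moved.

```bash
python3 -c "
from rig import env
print(env.sign_off())"
```

```text
the job is handed in; nothing more can be done
None
```

I pressed levers 1 to 4 in order from the home end, lifting the finger between rollers so each sprang back before the next, and handed in still holding lever 4 down with about 1.9 N. The force and camera views show each lever pressed about 5 mm, past its 2.5 mm trip point, and the strip unmoved; the trips themselves gave no signal, and the hand-in returned no verdict.

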